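Open the red-capped sample jar

TASK

Open the clamped white sample jar with the red screw cap for sampling: unscrew the cap (anticlockwise), keep hold of it as it comes free, and set it down gently, top side up, in the empty white tray with the dark blue rim. Do not drop it, and leave the jar with the blue cap closed.

Things in the scene. Friction and masses are not known exactly. Their poses are not given: they have to be found in the camera images.
- cap_red: Red ribbed round screw cap, 55 mm across, 26 mm high, 60 g, loose, seated on jar_red's neck. Origin at the centre of its lower edge, z up (top at +26 mm); a white pointer on top lies along +x. Hand-loose: only its weight resists turning, and it stays put if let go. Grip any diameter. Lugs inside it sit under the neck's thread, so at first it cannot be lifted; lift 25 mm to clear the neck.
- jar_red: White jar 76 mm across, clamped on a 110 x 110 mm plate fixed to the bench. Origin: plate's underside, on the jar's axis, z up. Shoulder top at 94 mm, rim at 124; the cap spans 102 to 128 mm. Cap's +x starts 15 to 38 degrees anticlockwise (from above) of the jar's +x; turned anticlockwise without rising it is free at 142 to 165 degrees (a turn of 126 degrees always does); stop at 168.
- cap_blue: Blue cap of the same size and make, seated on an equal jar (its 110 x 110 mm plate centred under the cap): leave it alone. Origin at the centre of its lower edge, z up.
- tray: Empty white enamel tray with dark blue rim, 204 (x) x 294 (y) x 23 mm, loose on the bench. Origin at the centre of its underside, z up; inner floor 2 mm above the origin, flat within 90 mm of the centre along x and 135 mm along y.
Things that resemble listed ones, but are neither listed nor needed, are in the scene too. There is more than one size of the cap_red; the one meant has the size given above.

How it is judged:
On the way:
1. the red cap is off the jar and held by the fingers, above the neck (z of cap_red in the frame of jar_red above 0.128 m and contact force between the fingers and cap_red above 0.5 N), for 0.1 s.
At the end, for the whole second after the job is handed in: The red cap lies flat (within 10 degrees), top side up and at rest, on the floor of the tray, its centre within 85 mm of the tray's centre along the short side and 130 mm along the long side; the tray stands level; the blue cap is within 10 mm of where it was (x of cap_red in the frame of tray between -0.085 and 0.085 m and y of cap_red in the frame of tray between -0.13 and 0.13 m and z of cap_red in the frame of tray below 0.012 m and angle between cap_red's own z axis and vertical below 0.17 rad and linear speed of cap_red below 0.02 m/s and angle between tray's own z axis and vertical below 0.1 rad and distance of cap_blue from where it was at the start of the episode below 0.01 m); the robot touches nothing.
It fails at once if the red cap is dropped (it falls freely for more than about 30 mm) (linear speed of cap_red above 0.75 m/s and contact force between the fingers and cap_red below 0.05 N).
It fails at once if the blue cap is taken off or lifted (distance of cap_blue from where it was at the start of the episode above 0.012 m).
It also fails if it takes over 48 s, if anything falls off the work surface, if the arm or the gripper's body presses on something with over 40 N, if the wrist force passes 120 N, or if a joint passes its speed limit or range.

ROBOT

A 6-joint arm with a two-finger parallel gripper is mounted at the origin on a cart in front of the work surface, level with it; the furniture and walls round the work are solid. World frame = base frame: x ahead of the robot, y to its left, z up, the work surface at z = 0. Lengths are in m, angles in rad, forces in N, time in s.
With the tool pointing down it reaches from about 0.375 to 0.9 m from the base axis. Payload 3.1 kg.
Tool frame: the origin (TCP) lies at the very end of the fingers, on their centre line; the grasp point (between the pads) lies 19 mm behind it; z points along the fingers, y is the direction in which the jaws open and shut (so a half turn about z gives the same grasp; the last joint's range is limited). The gripper opens to 87 mm and grips with 3 to 60 N. Pads are 19 mm wide; open, the fingers measure 117 mm over their backs; the gripper's body (75 mm by 190 mm) begins 51 mm behind the grasp point.
Start: joints at [-1.375, 0.527, 1.433, -0, 1.181, -0.178], TCP at [0.229, -0.582, 0.223] pointing down, gripper open.
Joint ranges: [-3.08, 3.08], [-0.75, 2.2], [0.22, 2.44], [-1.43, 4.57], [0, 2.65], [-2.85, 2.85]. Speed limits (rad/s): [2.79, 2.79, 3.14, 3.14, 3.14, 3.14].

INTERFACE

Orientations are given as a unit quaternion [x, y, z, w].
In Python, from rig import robot gives the robot as it stands.
- The arm moves only by the tool arm_command, never from a script. Its argument "targets" is a list of rows, each a list of 5 numbers: the shift along the tool's x, y, z in cm, then the turn about the tool's z in rad, then the finger opening in cm, from 0 to 8.7. In form: [[dx, dy, dz, spin, hand], ...]. A call has 1 to 5 rows; each row is the pose to reach, as a shift and turn from the pose commanded when the call began, along the tool's axes at that moment; what a row does not reach only later rows make up. A row lasts 1/8 s, in which the tool goes at most 62.5 mm and 10.7 degrees, less where a joint would pass 70% of its speed; a pose out of reach is approached as far as the arm can. A call with a gripper value outside its range is refused whole. The fingers move at their own pace and stop on an object; "newtons" is the grip in N (left out, the last holds). Time passes only in rows, so rows that repeat a pose let the fingers close. It gives the time, the measured TCP pose, the force and the opening at its end, in the units of the state.
- robot.get_obs(): the state, without advancing time (a new reading comes with each control period).
- robot.camera(name): name is "side" or "top" or "wrist"; returns (picture, depth): 400x640x3 uint8, red, green, blue; 400x640 float32, m along the optical axis (not along the pixel's ray), 0 where there is no reading.
- robot.camera_model(name): a dict with "mtx" (3x3 intrinsics, pixels), "extrinsics" (4x4, takes a point from world to camera coordinates). Camera axes: x right, y up, looking along -z (the intrinsics and any distortion apply to the point x, -y, -z); pixel columns grow to the right and rows downward; lengths in m; the calibration is good to about 2 mm. The wrist camera is an equidistant fisheye: a pixel r from the principal point sees the ray r / f radians off the axis. A picture is of the moment at which its call begins: read the wrist's pose just before it. camera_model takes no time and is no camera call; for the wrist camera it gives the pose at the moment of the call.
- robot.hand_in(): hands the job in, once; it reports no verdict.
The state is a dict: "time": time; "q": joint angles; "joint_velocities": joint speeds; "joint_torque": joint torques, N m; "position": TCP position; "tool_rot": TCP orientation; "ft_force": force on the tool from outside, world axes, zero at the start; "moment": the same for the moment, N m; "grip_width": finger opening in m.
Only numpy, scipy, OpenCV 4.12 (cv2) and the standard library are available. Lean on these libraries where they do the work, as an engineer would, in place of code of your own. Each camera call takes 0.05 s, during which the arm holds its last target.

## Working session

There is one attempt and no reset: what is moved stays moved. The work goes in short steps, Python scripts to look and compute and a tool call to move; the robot and the scene stay as the last step left them, time stands still between calls to the robot, and variables do not carry over. Pictures are saved under pics/ and viewed, and the job is handed in when it is done.

Besides the shell and the picture viewer there is one more tool, called after "Emit:" as a command line: name --pt "numbers of a row" for each row, then --argument value for the rest. arm_command: Moves the arm, as the interface text tells. Its arguments: {"type":"object","properties":{"targets":{"type":"array","items":{"type":"array","items":{"type":"number"}}},"newtons":{"type":"number"}},"required":["targets"]}

```bash
ls; mkdir -p pics; python3 - <<'E'
from rig import robot
import cv2,numpy as np
o=robot.get_obs()
print({k:np.round(v,3) for k,v in o.items()})
for n in ["side","top"]:
    m=robot.camera_model(n); print(n,{k:(np.round(v,3).tolist() if not isinstance(v,str) else v) for k,v in m.items()})
    p,d=robot.camera(n); cv2.imwrite(f"pics/{n}0.png",p[:,:,::-1]); np.savez(f"{n}0.npz",p=p,d=d,E=m["extrinsics"],K=m["mtx"])
E
```

```text
pics
{'time': np.float64(0.0), 'q': array([-1.374,  0.528,  1.434, -0.   ,  1.181, -0.178]), 'joint_velocities': array([ 0.001,  0.001, -0.002, -0.   , -0.   , -0.001]), 'joint_torque': array([-1.0000e-03, -4.4005e+01, -1.7659e+01,  6.3000e-02,  5.8000e-02,
       -0.0000e+00]), 'position': array([ 0.229, -0.581,  0.222]), 'tool_rot': array([ 0.982,  0.186, -0.   , -0.001]), 'ft_force': array([ 0.1  ,  0.225, -0.684]), 'moment': array([-0.013,  0.006,  0.022]), 'grip_width': np.float64(0.087)}
side {'mtx': [[419.333, 0.0, 312.359], [0.0, 419.333, 206.562], [0.0, 0.0, 1.0]], 'extrinsics': [[-0.798, -0.603, 0.003, 0.485], [0.196, -0.254, 0.947, -0.191], [-0.57, 0.756, 0.321, -0.754], [0.0, 0.0, 0.0, 1.0]]}
top {'mtx': [[402.094, 0.0, 316.688], [0.0, 402.094, 197.733], [0.0, 0.0, 1.0]], 'extrinsics': [[0.018, -1.0, -0.021, 0.089], [0.997, 0.016, 0.073, -0.543], [-0.073, -0.022, 0.997, -0.989], [0.0, 0.0, 0.0, 1.0]]}
```

View pics/side0.png

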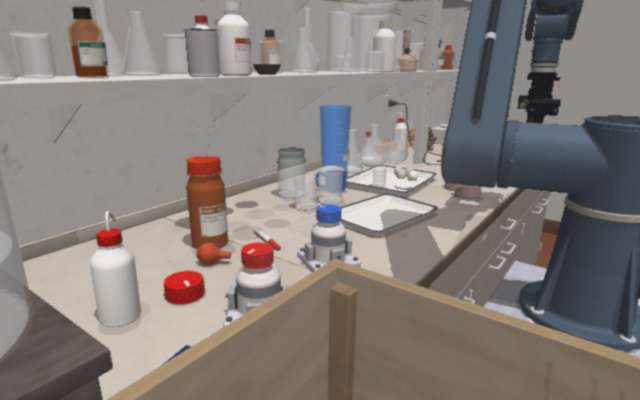

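View pics/top0.png

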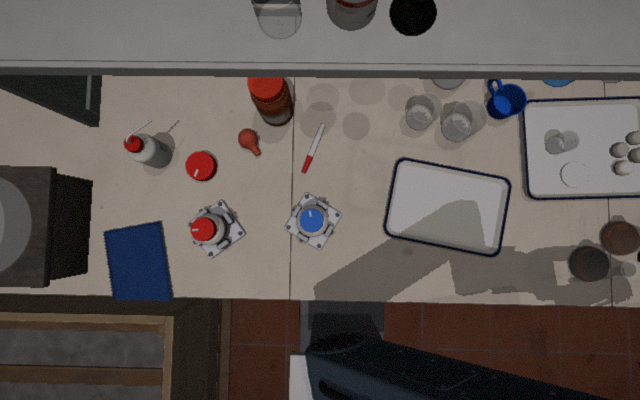

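Side view: the red cap on the clamped jar is at (258,255), the loose red lid at (184,287) and the blue-capped jar at (328,215). In the top view the candidates are:
- **Red caps:** (208,229) on the clamped jar plate, a loose lid at (201,165), the brown bottle's cap at (266,84) and the wash bottle's cap at (134,143). The one on the clamped white jar fits.
- **Trays:** (448,206) is empty. (585,150) holds items, so it is not the one.

Next I'll measure them and enlarge a crop to confirm.

```bash
cat > h.py <<'E'
import numpy as np,cv2
def load(n):
    z=np.load(n+"0.npz"); return z["p"],z["d"],z["E"],z["K"]
def ray(u,v,E,K):
    R=E[:3,:3];c=-R.T@E[:3,3]
    d=np.array([(u-K[0,2])/K[0,0],-(v-K[1,2])/K[1,1],-1.]); return c,R.T@d
def onz(u,v,z,E,K):
    c,d=ray(u,v,E,K); return c+d*(z-c[2])/d[2]
def pts(mask,d,E,K):
    v,u=np.nonzero(mask&(d>0)); D=d[v,u]
    P=np.stack([(u-K[0,2])/K[0,0]*D,-(v-K[1,2])/K[1,1]*D,-D],1)
    return (P-E[:3,3])@E[:3,:3]
E
python3 - <<'E'
from h import *
for n in ["top","side"]:
    p,d,E,K=load(n); hsv=cv2.cvtColor(p,cv2.COLOR_RGB2HSV); H,S,V=cv2.split(hsv)
    for nm,m in [("red",((H<8)|(H>172))&(S>170)&(V>90)),("blue",(H>100)&(H<125)&(S>140)&(V>70))]:
        k,l,st,ce=cv2.connectedComponentsWithStats(m.astype(np.uint8))
        for i in range(1,k):
            if st[i,4]<60: continue
            P=pts(l==i,d,E,K)
            if len(P)<20: continue
            zt=np.percentile(P[:,2],97); T=P[P[:,2]>zt-.006]
            (cx,cy),r=cv2.minEnclosingCircle(T[:,:2].astype(np.float32))
            print(n,nm,ce[i].round(),st[i,4],"ztop %.3f"%zt,"cen",np.round([cx,cy,2*r],4),"med",np.round(np.median(T,0),4), "ray@.128",onz(*ce[i],.128,E,K).round(4))
p,d,E,K=load("top")
c=cv2.resize(p[180:280,160:360],None,fx=4,fy=4,interpolation=cv2.INTER_CUBIC); cv2.imwrite("pics/crop1.png",c[:,:,::-1])
# tray
m=(p.max(2)<75)&(p[:,:,2]>p[:,:,0].astype(int)+15)
m[:140]=0;m[270:]=0;m[:,:370]=0;m[:,520:]=0
k,l,st,ce=cv2.connectedComponentsWithStats(m.astype(np.uint8)); i=1+np.argmax(st[1:,4])
v,u=np.nonzero(l==i); q=np.array([onz(a,b,.023,E,K)[:2] for a,b in zip(u,v)],np.float32)
print(st[i],cv2.minAreaRect(q), pts(l==i,d,E,K).mean(0))
m2=np.zeros_like(m);m2[195:215,430:470]=1
print("floor",np.median(pts(m2,d,E,K),0))
E
```

```text
top red [265.  86.] 624 ztop 0.217 cen [0.7686 0.2055 0.0733] med [0.7596 0.2055 0.2149] ray@.128 [0.7895 0.2195 0.128 ]
top red [248. 140.] 259 ztop 0.049 cen [0.6876 0.2763 0.0363] med [0.6886 0.2756 0.0458] ray@.128 [0.6624 0.2537 0.128 ]
top red [133. 144.] 154 ztop 0.166 cen [0.6468 0.5051 0.0355] med [0.6435 0.5017 0.1621] ray@.128 [0.6505 0.5191 0.128 ]
top red [200. 165.] 587 ztop 0.039 cen [0.6179 0.3927 0.0703] med [0.6201 0.3923 0.0357] ray@.128 [0.6043 0.3626 0.128 ]
top red [307. 163.] 69 ztop 0.018 cen [0.6277 0.1254 0.0429] med [0.6315 0.1245 0.0146] ray@.128 [0.6114 0.1195 0.128 ]
top red [203. 229.] 400 ztop 0.131 cen [0.4601 0.3523 0.0528] med [0.4616 0.3506 0.1281] ray@.128 [0.4597 0.3504 0.128 ]
top blue [501. 100.] 362 ztop 0.067 cen [ 0.7913 -0.3517  0.0944] med [ 0.8115 -0.3405  0.0647] ray@.128 [ 0.7629 -0.3176  0.128 ]
top blue [557.  82.] 96 ztop 0.038 cen [ 0.8452 -0.5099  0.0373] med [ 0.8427 -0.5114  0.0342] ray@.128 [ 0.8045 -0.4444  0.128 ]
top blue [521.  97.] 64 ztop 0.068 cen [ 0.787  -0.377   0.0738] med [ 0.7907 -0.3961  0.0652] ray@.128 [ 0.7693 -
[... 503 characters left out ...]
]
side red [257. 254.] 559 ztop 0.129 cen [0.455  0.3548 0.0542] med [0.4513 0.3573 0.1282] ray@.128 [0.4425 0.3695 0.128 ]
side red [213. 250.] 167 ztop 0.048 cen [0.6821 0.2788 0.0278] med [0.682  0.2793 0.0461] ray@.128 [0.5116 0.403  0.128 ]
side red [184. 287.] 1013 ztop 0.037 cen [0.6152 0.396  0.0711] med [0.6125 0.3985 0.0356] ray@.128 [0.4475 0.5098 0.128 ]
side blue [330. 211.] 207 ztop 0.130 cen [0.4796 0.1114 0.0486] med [0.4763 0.1167 0.1286] ray@.128 [0.469  0.1241 0.128 ]
[384 158 127  98 422] ((0.525162935256958, -0.22626979649066925), (0.2901696264743805, 0.2005854994058609), 79.56166076660156) [ 0.55523804 -0.23354841  0.02176111]
floor [ 0.53163947 -0.23956614  0.00152451]
```

View pics/crop1.png

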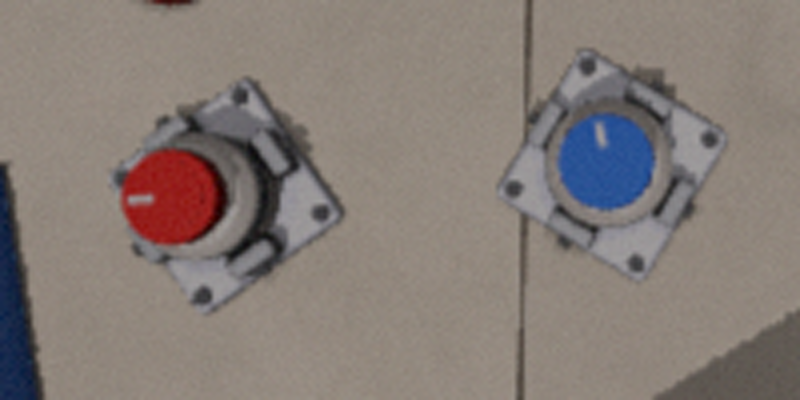

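The crop confirms it: red cap on a white jar in a bolted plate, pointer to image left, measured about 53–55 mm across with its top at 0.128 m. The loose lid is 70 mm across. I'll check that the jar stands upright, then work out the approach.

```bash
cat >> h.py <<'E'
def tool(o,P,yaw=None):
    from scipy.spatial.transform import Rotation as R
    r=R.from_quat(o["tool_rot"]).as_matrix(); return np.round((r.T@(np.array(P)-o["position"]))*100,2)
E
python3 - <<'E'
from h import *
from rig import robot
p,d,E,K=load("top")
for nm,cs in [("red",[(240,93),(322,213),(203,297),(122,178)]),("blue",[(588,64),(710,139),(637,263),(514,188)])]:
    print(nm,np.mean([onz(160+x/4,180+y/4,.012,E,K) for x,y in cs],0).round(4))
o=robot.get_obs()
for P in [(.5,-.2,.25),(.459,.353,.25)]: print(P,tool(o,P))
E
```

```text
red [0.4596 0.3531 0.012 ]
blue [0.484  0.1063 0.012 ]
(0.5, -0.2, 0.25) [ 39.19 -25.52  -2.77]
(0.459, 0.353, 0.25) [ 55.63 -78.48  -2.66]
```

Emit:
arm_command --pt "5 -3 -2.7 0 8.7" --pt "10 -7 -2.7 0 8.7" --pt "15 -10 -2.7 0 8.7" --pt "20 -13 -2.7 0 8.7" --pt "25 -16.5 -2.7 0 8.7" --newtons 20

```text
time: 0.72
position: [0.402, -0.335, 0.2494]
tool_rot: [0.983, 0.186, 0.0, 0.0]
ft_force: [0.4, -0.0, -0.5]
grip_width: 0.0871
```

Emit:
arm_command --pt "4 -3 0 0 8.7" --pt "8 -6 0 0 8.7" --pt "12 -10 0 0 8.7" --pt "14 -15 0 0 8.7" --pt "16 -20 0 0 8.7"

```text
time: 1.35
position: [0.4766, -0.0899, 0.2492]
tool_rot: [0.982, 0.186, -0.0, -0.0]
ft_force: [1.9, 0.7, 1.4]
grip_width: 0.0872
```

Emit:
arm_command --pt "2 -5.5 0 0 8.7" --pt "4 -11 0 0 8.7" --pt "6 -17 0 0 8.7" --pt "8 -23 0 0 8.7" --pt "10 -29 0 0 8.7"

```text
time: 1.98
position: [0.4633, 0.2144, 0.2494]
tool_rot: [0.982, 0.186, -0.0, 0.0]
ft_force: [1.1, 0.4, 0.0]
grip_width: 0.0868
```

Emit:
arm_command --pt "1.5 -4.3 0 0 8.7" --pt "3.1 -8.6 0 0 8.7" --pt "4.6 -13 2 0 8.7" --pt "4.6 -13 3 0 8.7" --pt "4.6 -13 3 0 8.7"

```text
time: 2.6
position: [0.4578, 0.3494, 0.2181]
tool_rot: [0.982, 0.187, -0.002, 0.001]
ft_force: [-0.5, 0.6, 0.5]
grip_width: 0.0873
```

```bash
python3 - <<'E'
from h import *
from rig import robot
o=robot.get_obs(); m=robot.camera_model("wrist"); p,d=robot.camera("wrist")
print(o["time"],o["position"],o["q"].round(2),m["mtx"]); E,K=m["extrinsics"],m["mtx"]
cv2.imwrite("pics/w1.png",p[:,:,::-1])
H,S,V=cv2.split(cv2.cvtColor(p,cv2.COLOR_RGB2HSV)); R=E[:3,:3];c=-R.T@E[:3,3]
mk=(((H<8)|(H>172))&(S>150)&(V>60)).astype(np.uint8)
k,l,st,ce=cv2.connectedComponentsWithStats(mk)
for i in range(1,k):
    if st[i,4]<150: continue
    v,u=np.nonzero(l==i); D=d[v,u]
    x=(u-K[0,2]);y=(v-K[1,2]);r=np.hypot(x,y);th=r/K[0,0]
    dr=np.stack([x/r*np.tan(th),-y/r*np.tan(th),-np.ones_like(r)],1)
    P=c+(dr*D[:,None])@R; P=P[D>0]
    zt=np.percentile(P[:,2],90);T=P[P[:,2]>zt-.006]
    (a,b),rr=cv2.minEnclosingCircle(T[:,:2].astype(np.float32))
    print(ce[i].round(),st[i,4],zt,a,b,2*rr,T.mean(0), tool(o,(a,b,.106)))
E
```

```text
2.6 [0.4578102  0.34939548 0.21813029] [ 0.46  0.47  1.56 -0.    1.12  1.65] [[309.70691629   0.         319.51484183]
 [  0.         309.70691629 200.22945124]
 [  0.           0.           1.        ]]
[612.   3.] 220 0.20240117865651436 0.7453446388244629 0.1863459050655365 0.040398936718702316 [0.73950675 0.18919305 0.2001282 ] [20.82 25.7  11.16]
[335.  34.] 3173 0.036679765673520236 0.6181716322898865 0.3946247398853302 0.07277200371026993 [0.61805896 0.39419772 0.03557931] [16.62  1.66 11.15]
[449.  30.] 1484 0.046890061478756455 0.6887602210044861 0.27698567509651184 0.03760121390223503 [0.68728796 0.27785981 0.04508639] [18.88 15.19 11.15]
[517. 121.] 287 0.015983462073944094 0.6292455196380615 0.1283990740776062 0.04630803316831589 [0.6296091  0.12865219 0.01390706] [ 7.89 26.84 11.21]
[317. 197.] 3001 0.1292309547391281 0.4604874849319458 0.3534008264541626 0.054663706570863724 [0.46176246 0.35337852 0.12828017] [ 0.44 -0.28 11.21]
```

View pics/w1.png

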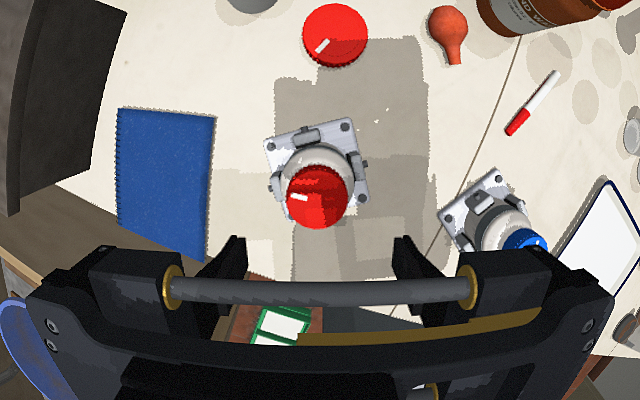

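The wrist view shows the red cap at (317,197), centred between the fingers. It measures 54.7 mm across, with its top at 0.128 m. I'll descend.

Emit:
arm_command --pt "0.3 -0.2 3 0 8.7" --pt "0.3 -0.2 6 0 8.7" --pt "0.3 -0.2 8.5 0 8.7" --pt "0.3 -0.2 10 0 8.7" --pt "0.3 -0.2 10 0 8.7"

```text
time: 3.28
position: [0.461, 0.3522, 0.1192]
tool_rot: [0.983, 0.186, -0.001, 0.0]
ft_force: [-0.4, 0.4, 0.3]
grip_width: 0.0867
```

```bash
python3 - <<'E'
from h import *
from rig import robot
o=robot.get_obs(); print(o["position"],o["ft_force"],tool(o,(.4600,.353,.106)))
E
```

```text
[0.46100381 0.35221045 0.11916163] [-0.44909236  0.36686616  0.30566699] [-0.06 -0.11  1.32]
```

Emit:
arm_command --pt "-0.1 -0.1 1.3 0 8.7" --pt "-0.1 -0.1 1.3 0 7" --pt "-0.1 -0.1 1.3 0 6" --pt "-0.1 -0.1 1.3 0 5" --pt "-0.1 -0.1 1.3 0 5" --newtons 15

```text
time: 3.9
position: [0.4599, 0.3539, 0.1069]
tool_rot: [0.982, 0.186, 0.0, -0.0]
ft_force: [0.1, -0.7, 0.7]
grip_width: 0.0556
```

Emit:
arm_command --pt "0 0 0 0 4.5" --pt "0 0 0 0 4.5" --pt "0 0 0 0 4.5" --newtons 20

```text
time: 4.28
position: [0.4599, 0.3538, 0.1068]
tool_rot: [0.982, 0.186, 0.0, -0.0]
ft_force: [0.6, -0.1, 3.1]
grip_width: 0.0541
```

Gripped at 55 mm. Now I'll turn anticlockwise, which is negative spin because tool z points down.

Emit:
arm_command --pt "0 0 0 -0.12 4.5" --pt "0 0 0 -0.25 4.5" --pt "0 0 0 -0.38 4.5" --pt "0 0 0 -0.5 4.5" --pt "0 0 0 -0.5 4.5"

```text
time: 4.9
position: [0.46, 0.354, 0.1068]
tool_rot: [0.906, 0.423, 0.0, -0.0]
ft_force: [-0.1, 0.8, 4.2]
grip_width: 0.0538
```

```bash
python3 - <<'E'
from h import *
from rig import robot
p,d=robot.camera("wrist"); cv2.imwrite("pics/w2.png",p[:,:,::-1]); o=robot.get_obs()
print(o["q"].round(3),o["ft_force"].round(2),o["moment"].round(2),o["tool_rot"])
p,d=robot.camera("top");cv2.imwrite("pics/t2.png",cv2.resize(p[170:290,140:300],None,fx=4,fy=4)[:,:,::-1])
E
```

```text
[0.463 0.623 1.647 0.    0.871 1.161] [0.6  1.05 2.67] [-0.04 -0.    0.04] [ 9.06277893e-01  4.22682148e-01  4.14852268e-04 -9.88522404e-05]
```

View pics/w2.png

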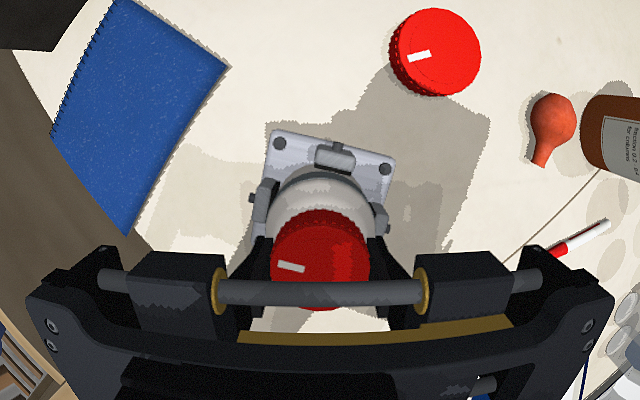

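The cap pointer at (290,267) keeps the same angle in the hand's view as before, so the cap turns with the fingers. I'll continue to a total of about 2.23 rad (128 degrees).

Emit:
arm_command --pt "0 0 0 -0.14 4.5" --pt "0 0 0 -0.28 4.5" --pt "0 0 0 -0.42 4.5" --pt "0 0 0 -0.56 4.5" --pt "0 0 0 -0.7 4.5"

```text
time: 5.62
position: [0.46, 0.354, 0.1068]
tool_rot: [0.705, 0.71, 0.0, 0.0]
ft_force: [0.5, -0.1, 3.4]
grip_width: 0.0542
```

Emit:
arm_command --pt "0 0 0 -0.14 4.5" --pt "0 0 0 -0.28 4.5" --pt "0 0 0 -0.42 4.5" --pt "0 0 0 -0.56 4.5" --pt "0 0 0 -0.7 4.5"

```text
time: 6.25
position: [0.4596, 0.3539, 0.1068]
tool_rot: [0.419, 0.908, 0.0, -0.0]
ft_force: [0.2, -0.2, 4.1]
grip_width: 0.0541
```

Emit:
arm_command --pt "0 0 0 -0.12 4.5" --pt "0 0 0 -0.24 4.5" --pt "0 0 0 -0.33 4.5" --pt "0 0 0 -0.33 4.5" --pt "0 0 0 -0.33 4.5"

```text
time: 6.88
position: [0.4593, 0.3537, 0.1061]
tool_rot: [0.267, 0.964, -0.0, -0.001]
ft_force: [0.1, -0.2, -0.5]
grip_width: 0.0529
```

```bash
python3 - <<'E'
from h import *
from rig import robot
p,d=robot.camera("wrist"); cv2.imwrite("pics/w3.png",p[:,:,::-1]); o=robot.get_obs()
from scipy.spatial.transform import Rotation as R
r=R.from_quat(o["tool_rot"]).as_matrix(); print("yaw turned deg",np.degrees(np.arctan2(r[1,0],r[0,0])-2*np.arctan2(.186,.982)), o["q"].round(3),o["ft_force"].round(2),o["moment"].round(2))
E
```

```text
yaw turned deg 127.66131996158533 [ 4.630e-01  6.240e-01  1.648e+00  1.000e-03  8.710e-01 -5.690e-01] [-0.5   1.32 -1.3 ] [ 0.2  -0.11 -0.5 ]
```

View pics/w3.png

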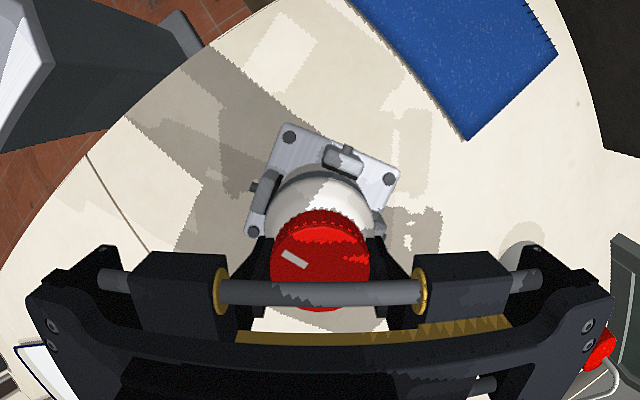

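The pointer now runs from (307,268) to (283,252), so the cap has lagged the hand by about 20 degrees. I'll measure its real angle relative to the plate.

```bash
python3 - <<'E'
from h import *
from rig import robot
def wz(u,v,z,E,K):
    R=E[:3,:3];c=-R.T@E[:3,3];x=u-K[0,2];y=v-K[1,2];r=np.hypot(x,y);t=np.tan(r/K[0,0])
    d=R.T@np.array([x/r*t,-y/r*t,-1]);return c+d*(z-c[2])/d[2]
p,d=robot.camera("wrist");m=robot.camera_model("wrist");E,K=m["extrinsics"],m["mtx"]
cx=np.array([.4597,.3535])
def ang(a,b,E,K,f):
    A,B=f(*a,.128,E,K),f(*b,.128,E,K);return np.degrees(np.arctan2(*(B-A)[1::-1])),A[:2],B[:2]
# whitish mask within box
P=p.astype(int);mk=np.zeros(p.shape[:2],bool);mk[240:280,272:325]=1
mk&=(P[:,:,1]>120)&(P[:,:,2]>110)
v,u=np.nonzero(mk);Q=np.array([wz(a,b,.128,E,K)[:2] for a,b in zip(u,v)],np.float32)
vx,vy,x0,y0=cv2.fitLine(Q,cv2.DIST_L2,0,.001,.001).ravel();g=Q.mean(0)-cx
a=np.degrees(np.arctan2(vy,vx)); print("now line",a,"centroid dir",np.degrees(np.arctan2(g[1],g[0])),len(Q),g)
# initial from top
p,d,E,K=load("top");P=p.astype(int);mk=np.zeros(p.shape[:2],bool);mk[220:240,188:215]=1;mk&=(P[:,:,1]>95)&(P[:,:,0]>120)&(np.arange(640)[None]<202)
v,u=np.nonzero(mk);Q=np.array([onz(a,b,.128,E,K)[:2] for a,b in zip(u,v)],np.float32)
vx,vy,x0,y0=cv2.fitLine(Q,cv2.DIST_L2,0,.001,.001).ravel();g=Q.mean(0)-cx
print("start line",np.degrees(np.arctan2(vy,vx)),np.degrees(np.arctan2(g[1],g[0])),len(Q),g)
c=[onz(160+x/4,180+y/4,.012,E,K)[:2] for x,y in [(240,93),(322,213),(203,297),(122,178)]]
for i in range(4):
    e=c[(i+1)%4]-c[i];print("edge",np.degrees(np.arctan2(e[1],e[0])),np.linalg.norm(e))
E
```

```text
now line 24.309103 centroid dir -152.0376110574238 185 [-0.01299883 -0.00690066]
start line -1.0425508 102.17726303096386 71 [-0.00514818  0.02385713]
edge -143.87645318964428 0.09288841140685407
edge 126.30482363996103 0.09135384067290822
edge 36.389782641008004 0.09177963692745332
edge -53.00328801983001 0.09179051236248605
```

```bash
cat >> h.py <<'E'
def wz(u,v,z,E,K):
    R=E[:3,:3];c=-R.T@E[:3,3];x=u-K[0,2];y=v-K[1,2];r=np.hypot(x,y)+1e-9;t=np.tan(r/K[0,0])
    d=R.T@np.array([x/r*t,-y/r*t,-1]);return c+d*(z-c[2])/d[2]
def pointer(p,box,E,K,z,yaw):
    P=p.astype(int);mk=np.zeros(p.shape[:2],bool);mk[box[0]:box[1],box[2]:box[3]]=1
    mk&=(P[:,:,1]>110)&(P[:,:,2]>100)
    v,u=np.nonzero(mk);Q=np.array([wz(a,b,z,E,K)[:2] for a,b in zip(u,v)],np.float32)
    r=cv2.minAreaRect(Q);vx,vy,_,_=cv2.fitLine(Q,cv2.DIST_L2,0,.001,.001).ravel()
    return len(Q),np.array(r[1]).round(4),(np.degrees(np.arctan2(vy,vx))-yaw)%180
E
python3 - <<'E'
from h import *
from rig import robot
m=robot.camera_model("wrist");E,K=m["extrinsics"],m["mtx"];o=robot.get_obs()
from scipy.spatial.transform import Rotation as R
r=R.from_quat(o["tool_rot"]).as_matrix();yaw=np.degrees(np.arctan2(r[1,0],r[0,0]));print(yaw)
for n,box,z in [("w1",(188,206,285,312),.0168),("w2",(255,278,272,310),.128),("w3",(245,275,275,312),.128)]:
    print(n,pointer(cv2.imread(f"pics/{n}.png")[:,:,::-1],box,E,K,z,yaw))
E
```

```text
149.13356019998093
w1 (115, array([0.0188, 0.0152]), np.float64(83.70980451559524))
w2 (184, array([0.014 , 0.0043]), np.float64(74.92993162130813))
w3 (192, array([0.0143, 0.0042]), np.float64(55.26375577902297))
```

The pointer relative to the hand went 84° → 75° → 55°. The cap has therefore really turned only about 99 of the 126 degrees. I'll grip harder, turn the rest slowly and remeasure.

Emit:
arm_command --pt "0 0 0 0 4.5" --pt "0 0 0 0 4.5" --pt "0 0 0 -0.08 4.5" --pt "0 0 0 -0.16 4.5" --pt "0 0 0 -0.16 4.5" --newtons 40

```text
time: 7.6
position: [0.4595, 0.3536, 0.1063]
tool_rot: [0.189, 0.982, 0.0, -0.001]
ft_force: [0.0, -0.5, -2.4]
grip_width: 0.053
```

```bash
cat > look.py <<'E'
import sys
from h import *
from rig import robot
from scipy.spatial.transform import Rotation as R
m=robot.camera_model("wrist");E,K=m["extrinsics"],m["mtx"];o=robot.get_obs()
p,d=robot.camera("wrist");cv2.imwrite(f"pics/{sys.argv[1]}.png",p[:,:,::-1])
r=R.from_quat(o["tool_rot"]).as_matrix();yaw=np.degrees(np.arctan2(r[1,0],r[0,0]))
n,s,rel=pointer(p,(245,278,272,312),E,K,o["position"][2]+.022,yaw)
print(o["time"],n,s,"rel",rel,"yaw",yaw,"cap",rel+yaw,"q6",o["q"][5],o["ft_force"].round(1),o["moment"].round(2),o["position"],o["grip_width"])
E
python3 look.py w4
```

```text
7.6 193 [0.014  0.0042] rel 48.068997714691875 yaw 158.16112389785695 cap 206.23012161254883 q6 -0.7275879917257847 [ 0.  -0.5 -2.4] [ 0.1  -0.08 -1.47] [0.45949463 0.35358929 0.10634318] 0.05296615186112251
```

```bash
python3 - <<'E'
from h import *
from rig import robot
a=cv2.imread("pics/w1.png")[140:260,260:380];b=cv2.imread("pics/w4.png")[110:320,220:420]
cv2.imwrite("pics/z1.png",np.hstack([cv2.resize(a,(400,400),interpolation=2),cv2.resize(b,(400,400),interpolation=2)]))
p,d,E,K=load("top")
c=cv2.resize(p[205:255,180:250],(700,500),interpolation=cv2.INTER_CUBIC);cv2.imwrite("pics/z2.png",c[:,:,::-1])
E
```

```text
(no output)
```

View pics/z1.png

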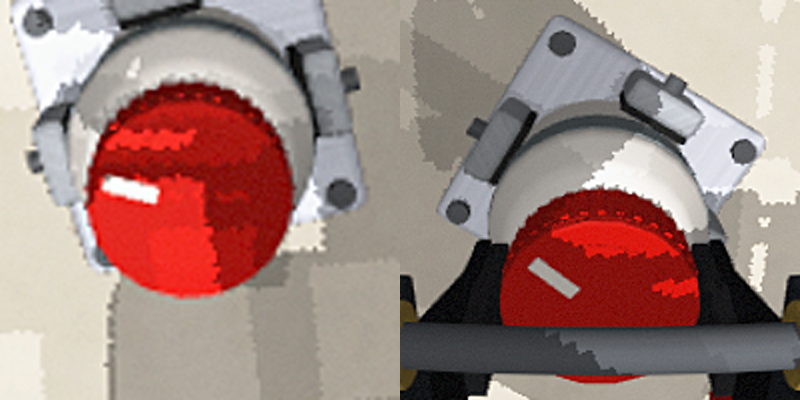

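View pics/z2.png

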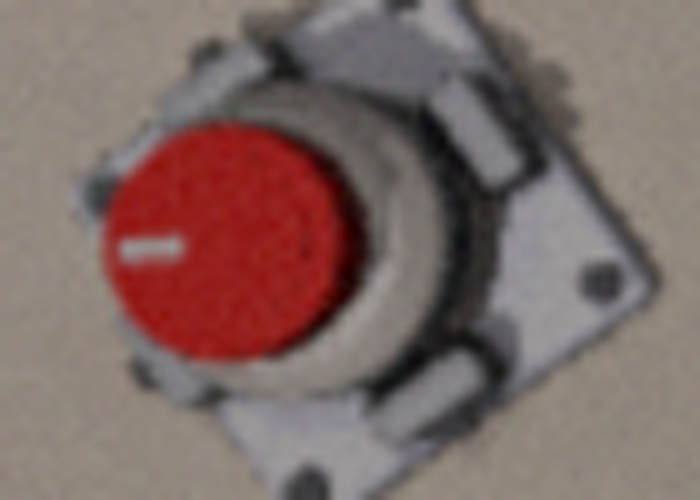

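The start pointer was about 94–99° in world, and now it is at 206° with 1.5 Nm resisting. The cap appears to be blocked, possibly at its stop. I'll ease the torque off and try a small lift to see whether it is free.

Emit:
arm_command --pt "0 0 0 0.05 4.5" --pt "0 0 -0.1 0.05 4.5" --pt "0 0 -0.2 0.05 4.5" --pt "0 0 -0.2 0.05 4.5" --newtons 30

```text
time: 8.15
position: [0.4593, 0.3534, 0.108]
tool_rot: [0.211, 0.977, -0.001, -0.0]
ft_force: [0.3, 1.0, -10.4]
grip_width: 0.053
```

```bash
python3 look.py w5; python3 - <<'E'
from rig import robot
import cv2,numpy as np
a=robot.camera("side")[0];b=robot.camera("top")[0]
cv2.imwrite("pics/sd5.png",np.hstack([cv2.resize(a[180:330,150:350],(400,300)),cv2.resize(b[100:300,100:370],(400,300))])[:,:,::-1])
E
```

```text
8.15 192 [0.0136 0.0042] rel 48.37770373607256 yaw 155.60887997364424 cap 203.9865837097168 q6 -0.6813223363649531 [  0.3   1.  -10.4] [ 0.1  -0.23 -0.33] [0.45932942 0.35344948 0.10795813] 0.05298758896932097
```

View pics/sd5.png

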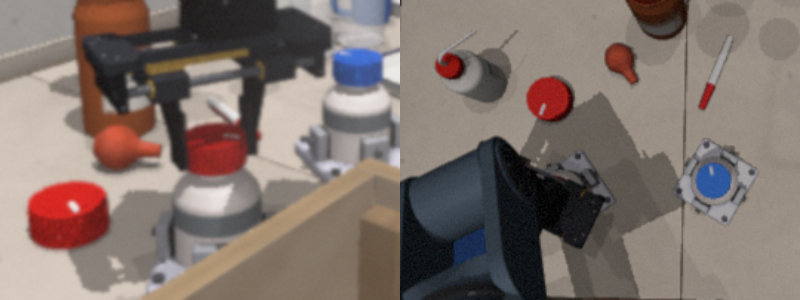

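The lift is resisted (−10 N), so the cap is not free yet. I'll check my wrist-angle chain against the plate bolts.

```bash
python3 - <<'E'
from h import *
from rig import robot
from scipy.spatial.transform import Rotation as R
p,d,E,K=load("top")
for x,y in [(240,93),(322,213),(203,297),(122,178)]: print("top bolt",onz(160+x/4,180+y/4,.012,E,K).round(4))
a=onz(180+12.,205+24.9,.128,E,K);b=onz(180+18.5,205+24.5,.128,E,K);print("start ang top",np.degrees(np.arctan2(*(a-b)[1::-1])),a,b)
m=robot.camera_model("wrist");E,K=m["extrinsics"],m["mtx"];o=robot.get_obs()
Tt=np.eye(4);Tt[:3,:3]=R.from_quat(o["tool_rot"]).as_matrix();Tt[:3,3]=o["position"]
X=E@Tt # tool->cam
def mk(pos,q):
    T=np.eye(4);T[:3,:3]=R.from_quat(q).as_matrix();T[:3,3]=pos;return X@np.linalg.inv(T)
f=1/ (400/120); E1=mk([.4578,.3494,.2181],[.982,.187,-.002,.001])
for u,v in [(37,20),(342,193)]: print("w1 bolt",wz(260+u*.3,140+v*.3,.012,E1,K).round(4))
a=wz(260+105*.3,140+182*.3,.128,E1,K);b=wz(260+157*.3,140+197*.3,.128,E1,K);print("start ang w1",np.degrees(np.arctan2(*(a-b)[1::-1])),a,b)
E4=mk([.4595,.3536,.1063],[.189,.982,0,-.001])
for u,v in [(163,42),(342,150),(57,210)]: print("w4 bolt",wz(220+u*.5,110+v*.525,.012,E4,K).round(4))
a=wz(220+133*.5,110+262*.525,.128,E4,K);b=wz(220+175*.5,110+296*.525,.128,E4,K);print("w4 ang",np.degrees(np.arctan2(*(a-b)[1::-1])),a,b)
E
```

```text
top bolt [0.5244 0.3438 0.012 ]
top bolt [0.4494 0.289  0.012 ]
top bolt [0.3953 0.3626 0.012 ]
top bolt [0.4692 0.4171 0.012 ]
start ang top 94.52379741151373 [0.45705513 0.37424281 0.128     ] [0.45821403 0.35959532 0.128     ]
w1 bolt [0.4682 0.4153 0.012 ]
w1 bolt [0.4484 0.2868 0.012 ]
start ang w1 94.56365600970568 [0.45654655 0.37400044 0.128     ] [0.45765092 0.36016463 0.128     ]
w4 bolt [0.3974 0.3629 0.012 ]
w4 bolt [0.4713 0.4167 0.012 ]
w4 bolt [0.4515 0.288  0.012 ]
w4 ang -156.38119595023417 [0.44080784 0.34345793 0.128     ] [0.45431327 0.34936359 0.128     ]
```

The chain is good: bolts agree within 2 mm, the start was 94.5°, and the cap is now at about 204°. It has turned about 110° and is binding, with up to 126° needed. I'll lower it back, let go so it can seat, regrip a little lower and turn the rest.

Emit:
arm_command --pt "0 0 0.2 0 4.5" --pt "0 0 0.2 0 4.5" --pt "0 0 0.2 0 6" --pt "0 0 0.3 0 7" --pt "0 0 0.4 0 7" --newtons 20

```text
time: 8.93
position: [0.4604, 0.3541, 0.1047]
tool_rot: [0.212, 0.977, 0.0, 0.001]
ft_force: [1.0, 1.1, -0.2]
grip_width: 0.0682
```

Emit:
arm_command --pt "0 0 0 0 7" --pt "0 0 0 0 7"

```text
time: 9.18
position: [0.4598, 0.3538, 0.1045]
tool_rot: [0.212, 0.977, 0.0, 0.0]
ft_force: [-0.2, 0.9, 0.2]
grip_width: 0.07
```

```bash
python3 look.py w6; python3 - <<'E'
from h import *
from rig import robot
o=robot.get_obs();print(tool(o,(.460,.353,.104)))
E
```

```text
9.175 198 [0.0141 0.0043] rel 47.31870584258678 yaw 155.55244894256947 cap 202.87115478515625 q6 -0.680763936471276 [-0.2  0.9  0.2] [ 0.13 -0.17 -0.01] [0.45980479 0.35382221 0.1044699 ] 0.06999069297020828
[-0.05 -0.06  0.05]
```

View pics/w6.png

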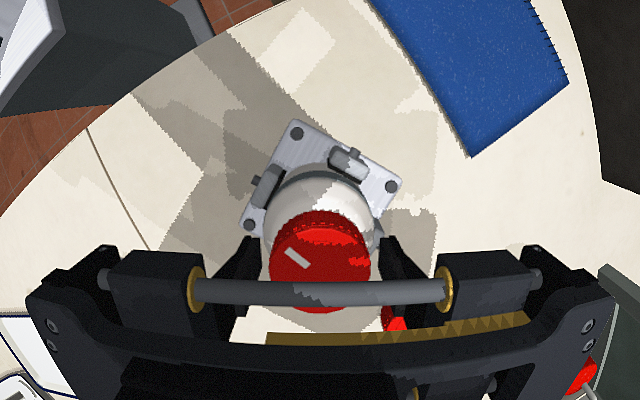

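The cap sits straight at (320,262), pointer at (297,258). I'll regrip gently.

Emit:
arm_command --pt "-0.05 -0.05 0 0 5" --pt "-0.05 -0.05 0 0 4.5" --pt "-0.05 -0.05 0 0 4.5" --pt "-0.05 -0.05 0 0 4.5" --newtons 15

```text
time: 9.72
position: [0.46, 0.3531, 0.1046]
tool_rot: [0.212, 0.977, 0.0, 0.0]
ft_force: [0.2, -0.2, 0.0]
grip_width: 0.0535
```

Emit:
arm_command --pt "0 0 0 -0.07 4.5" --pt "0 0 0 -0.14 4.5" --pt "0 0 0 -0.21 4.5" --pt "0 0 0 -0.21 4.5"

```text
time: 10.22
position: [0.4601, 0.3531, 0.1045]
tool_rot: [0.11, 0.994, 0.0, -0.0]
ft_force: [-0.2, -0.8, -1.0]
grip_width: 0.0541
```

```bash
python3 look.py w7
```

```text
10.225 184 [0.014  0.0042] rel 39.537306113373745 yaw 167.42584009634305 cap 206.9631462097168 q6 -0.8900144519086167 [-0.2 -0.8 -1. ] [ 0.06 -0.21 -0.45] [0.46006467 0.35314092 0.10451667] 0.05406018463506845
```

It stops at 206–207° again, so this is a hard stop. With the stop at 168°, the jar's +x lies at about 38.5°, which matches the plate edge at 36.4°. The free window may be only 3° wide, and I had backed out of it before the lift test. This time I'll lift while holding it against the stop.

Emit:
arm_command --pt "0 0 -0.1 0 4.5" --pt "0 0 -0.2 0 4.5" --pt "0 0 -0.3 0 4.5" --pt "0 0 -0.3 0 4.5" --newtons 15

```text
time: 10.78
position: [0.4598, 0.3529, 0.1068]
tool_rot: [0.108, 0.994, -0.0, -0.0]
ft_force: [3.6, 1.3, -14.5]
grip_width: 0.0545
```

```bash
python3 look.py w8; python3 - <<'E'
from rig import robot
import cv2
a=robot.camera("side")[0]
cv2.imwrite("pics/sd8.png",cv2.resize(a[210:310,200:320],(720,600),interpolation=2)[:,:,::-1])
E
```

```text
10.775 175 [0.0135 0.0042] rel 39.87509302989102 yaw 167.5800728331461 cap 207.4551658630371 q6 -0.8918666816565048 [  3.6   1.3 -14.5] [ 0.33 -0.81 -0.41] [0.45978239 0.35289418 0.10677822] 0.05450939360091732
```

View pics/sd8.png

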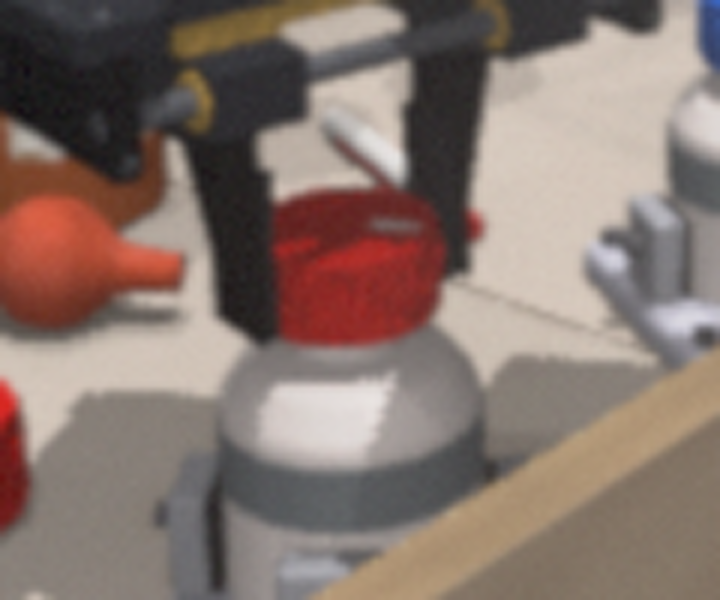

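```bash
cat > capz.py <<'E'
from h import *
from rig import robot
for n in ["wrist","side"]:
    m=robot.camera_model(n);E,K=m["extrinsics"],m["mtx"];p,d=robot.camera(n)
    H,S,V=cv2.split(cv2.cvtColor(p,cv2.COLOR_RGB2HSV))
    mk=(((H<8)|(H>172))&(S>150)&(V>50))
    v,u=np.nonzero(mk&(d>0));D=d[v,u];x=u-K[0,2];y=v-K[1,2]
    if n=="wrist":
        r=np.hypot(x,y)+1e-9;t=np.tan(r/K[0,0]);dr=np.stack([x/r*t,-y/r*t,-np.ones(len(x))],1)
    else: dr=np.stack([x/K[0,0],-y/K[1,1],-np.ones(len(x))],1)
    P=(dr*D[:,None]-E[:3,3])@E[:3,:3]
    o=robot.get_obs()["position"]
    P=P[np.hypot(P[:,0]-o[0],P[:,1]-o[1])<.035]
    # histogram/plane fit of top surface
    T=P[(np.hypot(P[:,0]-o[0],P[:,1]-o[1])<.022)]
    zt=np.median(T[:,2]);T=T[abs(T[:,2]-zt)<.008];A=np.c_[T[:,:2]-o[:2],np.ones(len(T))]
    c=np.linalg.lstsq(A,T[:,2],rcond=None)[0]
    print(n,len(T),"top z %.4f"%zt,"plane",c.round(4),"zmin/max",np.percentile(P[:,2],[1,99]).round(4))
E
python3 capz.py
python3 - <<'E'
from h import *
p,d,E,K=load("side");H,S,V=cv2.split(cv2.cvtColor(p,cv2.COLOR_RGB2HSV))
P=pts(((H<8)|(H>172))&(S>150)&(V>50),d,E,K);P=P[np.hypot(P[:,0]-.46,P[:,1]-.353)<.035];print("start side",np.percentile(P[:,2],[1,50,99]))
T=P[np.hypot(P[:,0]-.46,P[:,1]-.353)<.022];print(np.median(T[:,2]))
E
```

```text
wrist 3053 top z 0.1310 plane [ 0.0055 -0.0039  0.131 ] zmin/max [0.1087 0.1326]
side 168 top z 0.1310 plane [ 0.0095 -0.0089  0.131 ] zmin/max [0.1071 0.132 ]
start side [0.10474508 0.12484235 0.12960893]
0.12854048479447136
```

The cap is level but only 3 mm up, still held. Rereading the spec, "free at 142 to 165" with a 126° turn always enough must be a window, and the stop at 168 lies past it. So at the stop the cap has overshot the window. I'll lower it, turn back about 14° to mid-window (cap at roughly 193°) and lift.

Emit:
arm_command --pt "0 0 0.3 0 4.5" --pt "0 0 0.3 0 4.5" --pt "0 0 0.3 0.09 4.5" --pt "0 0 0.3 0.18 4.5" --pt "0 0 0.3 0.25 4.5" --newtons 20

```text
time: 11.6
position: [0.4601, 0.3534, 0.1059]
tool_rot: [0.231, 0.973, 0.0, 0.001]
ft_force: [-0.1, 0.0, -1.2]
grip_width: 0.0543
```

Emit:
arm_command --pt "0 0 0 0 4.5" --pt "0 0 -0.1 0 4.5" --pt "0 0 -0.2 0 4.5" --pt "0 0 -0.3 0 4.5" --pt "0 0 -0.3 0 4.5"

```text
time: 12.22
position: [0.46, 0.3531, 0.1076]
tool_rot: [0.231, 0.973, 0.0, 0.0]
ft_force: [0.9, 0.4, -0.6]
grip_width: 0.0539
```

```bash
python3 look.py w9;python3 capz.py
```

```text
12.225 178 [0.0136 0.0041] rel 39.539703625763735 yaw 153.26527760592572 cap 192.80498123168945 q6 -0.6421402475560302 [ 0.9  0.4 -0.6] [ 0.09 -0.12 -0.02] [0.46004841 0.35310158 0.10764115] 0.053858192051254646
wrist 3008 top z 0.1317 plane [-0.0032 -0.0034  0.1317] zmin/max [0.1093 0.1331]
side 172 top z 0.1315 plane [-0.0065 -0.0073  0.1315] zmin/max [0.1076 0.1324]
```

The cap rose with only about 0.6 N, its own weight, so it is free. I'll keep lifting.

Emit:
arm_command --pt "0 0 -0.3 0 4.5" --pt "0 0 -0.7 0 4.5" --pt "0 0 -1.2 0 4.5" --pt "0 0 -1.8 0 4.5" --pt "0 0 -2.4 0 4.5"

```text
time: 13.0
position: [0.4601, 0.3531, 0.1321]
tool_rot: [0.231, 0.973, 0.0, 0.0]
ft_force: [-0.1, -0.2, -1.0]
grip_width: 0.0544
```

Emit:
arm_command --pt "0 0 -1.5 0 4.5" --pt "0 0 -3 0 4.5" --pt "0 0 -5 0 4.5" --pt "0 0 -7 0 4.5" --pt "0 0 -7 0 4.5"

```text
time: 13.62
position: [0.4613, 0.3538, 0.204]
tool_rot: [0.231, 0.973, 0.002, 0.002]
ft_force: [-0.1, 0.5, -1.0]
grip_width: 0.0542
```

```bash
python3 look.py w10;python3 capz.py; python3 - <<'E'
from rig import robot
from h import *
o=robot.get_obs()
for P in [(.52,-.05,.21),(.526,-.228,.21),(.526,-.228,.01)]: print(tool(o,P))
E
```

```text
13.625 177 [0.014  0.0041] rel 39.96679309804068 yaw 153.25665470164193 cap 193.22344779968262 q6 -0.6418950502665506 [-0.1  0.5 -1. ] [ 0.09 -0.18 -0.05] [0.46132764 0.35380565 0.20404612] 0.05418935529944099
wrist 3065 top z 0.2268 plane [ 0.0028 -0.0024  0.2268] zmin/max [0.2041 0.2282]
side 112 top z 0.2258 plane [-0.0071 -0.0111  0.2259] zmin/max [0.2021 0.2264]
[-23.53 -33.25  -0.87]
[-32.08 -48.88  -0.86]
[-32.09 -48.86  19.14]
```

View pics/w10.png

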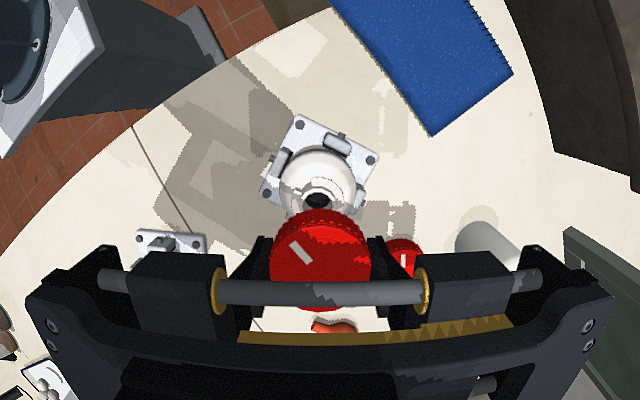

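The jar mouth is open at (318,198). The cap is level in the fingers at (320,262), its bottom about 4 mm below the TCP. I'll carry it to the tray.

Emit:
arm_command --pt "-1.5 -2.3 -0.9 0 4.5" --pt "-4 -6.1 -0.9 0 4.5" --pt "-6.7 -10.2 -0.9 0 4.5" --pt "-9.4 -14.3 -0.9 0 4.5" --pt "-12.1 -18.4 -0.9 0 4.5"

```text
time: 14.4
position: [0.4847, 0.1328, 0.2097]
tool_rot: [0.231, 0.973, -0.0, -0.001]
ft_force: [-0.1, 0.6, -0.7]
grip_width: 0.0539
```

Emit:
arm_command --pt "-2.7 -4.1 0 0 4.5" --pt "-5.4 -8.2 0 0 4.5" --pt "-8.1 -12.3 0 0 4.5" --pt "-10.8 -16.4 0 0 4.5" --pt "-13.5 -20.5 0 0 4.5"

```text
time: 15.02
position: [0.513, -0.1109, 0.2096]
tool_rot: [0.231, 0.973, 0.0, -0.001]
ft_force: [0.1, -0.2, -1.5]
grip_width: 0.0539
```

Emit:
arm_command --pt "-2.7 -4.1 0 0 4.5" --pt "-5 -7.6 0 0 4.5" --pt "-6.4 -9.8 0 0 4.5" --pt "-6.4 -9.8 1 0 4.5" --pt "-6.4 -9.8 3 0 4.5"

```text
time: 15.65
position: [0.5263, -0.2246, 0.1799]
tool_rot: [0.231, 0.973, 0.0, -0.0]
ft_force: [0.0, 0.5, 0.3]
grip_width: 0.0543
```

```bash
python3 capz.py; python3 - <<'E'
from rig import robot
from h import *
o=robot.get_obs();print(o["time"],o["position"],o["q"].round(2),o["grip_width"],tool(o,(.526,-.228,.01)))
a=robot.camera("top")[0];b=robot.camera("wrist")[0]
cv2.imwrite("pics/p1.png",np.hstack([cv2.resize(a[130:290,350:550],(400,320)),cv2.resize(b,(400,320))])[:,:,::-1])
E
```

```text
wrist 3388 top z 0.2040 plane [ 0.0022 -0.0059  0.204 ] zmin/max [0.1823 0.2055]
side 0 top z nan plane [0. 0. 0.] zmin/max [0.1845 0.1955]
15.75 [ 0.5242822  -0.22278904  0.17777153] [-0.6   0.51  1.61  0.    1.02 -1.7 ] 0.054485120926005395 [-0.52 -0.42 16.77]
  return _methods._mean(a, axis=axis, dtype=dtype,
  ret = ret.dtype.type(ret / rcount)
```

View pics/p1.png

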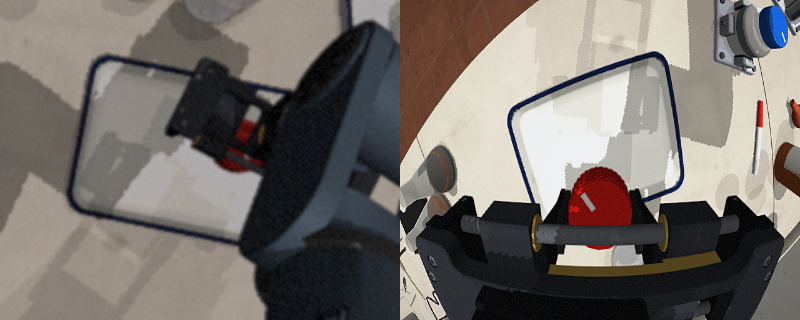

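The cap hangs over the middle of the empty tray, level. I'll descend.

Emit:
arm_command --pt "0 0 4 0 4.5" --pt "0 0 8 0 4.5" --pt "0 0 12 0 4.5" --pt "0 0 15 0 4.5" --pt "0 0 16 0 4.5"

```text
time: 16.48
position: [0.5262, -0.2248, 0.0195]
tool_rot: [0.231, 0.973, 0.0, -0.001]
ft_force: [-0.6, 0.2, 0.5]
grip_width: 0.0538
```

Emit:
arm_command --pt "0 0 0 0 4.5" --pt "0 0 0 0 4.5"

```text
time: 16.73
position: [0.5277, -0.2263, 0.022]
tool_rot: [0.231, 0.973, -0.0, 0.001]
ft_force: [1.2, 0.1, -0.4]
grip_width: 0.0538
```

```bash
python3 capz.py 2>/dev/null; python3 -c "
from rig import robot
o=robot.get_obs();print(o['time'],o['position'],o['ft_force'],o['grip_width'])"
```

```text
wrist 3013 top z 0.0461 plane [ 0.0027 -0.0037  0.0461] zmin/max [0.0238 0.0475]
side 0 top z nan plane [0. 0. 0.] zmin/max [0.0257 0.0459]
16.825 [ 0.52749846 -0.22632923  0.02197353] [ 0.60060302 -0.50892464 -1.01821973] 0.05428725666913494
```

Emit:
arm_command --pt "0 0 0.6 0 4.5" --pt "0 0 1.2 0 4.5" --pt "0 0 1.5 0 4.5" --pt "0 0 1.5 0 4.5"

```text
time: 17.32
position: [0.5263, -0.2256, 0.005]
tool_rot: [0.231, 0.973, 0.0, -0.0]
ft_force: [0.0, 0.6, -1.3]
grip_width: 0.0542
```

Emit:
arm_command --pt "0 0 0.1 0 4.5" --pt "0 0 0.1 0 4.5"

```text
time: 17.58
position: [0.5267, -0.2259, 0.0047]
tool_rot: [0.231, 0.973, -0.0, 0.0]
ft_force: [0.3, 0.1, -0.9]
grip_width: 0.0545
```

Emit:
arm_command --pt "0 0 0.1 0 4.5" --pt "0 0 0.1 0 4.5"

```text
time: 17.82
position: [0.5266, -0.2259, 0.0045]
tool_rot: [0.231, 0.973, -0.0, 0.0]
ft_force: [-2.1, -0.1, 5.7]
grip_width: 0.0541
```

```bash
python3 capz.py 2>/dev/null; python3 -c "
from rig import robot
o=robot.get_obs();print(o['time'],o['position'],o['ft_force'],o['grip_width'])"
```

```text
wrist 3002 top z 0.0286 plane [ 0.0042 -0.0061  0.0287] zmin/max [0.0065 0.03  ]
side 1 top z 0.0264 plane [-0.0003  0.0005  0.0263] zmin/max [0.0087 0.0289]
17.925 [ 0.52666047 -0.22589518  0.00447085] [-2.04396352  0.61624546  5.74191873] 0.0538720635091593
```

There is contact: +5.7 N, with the cap top at 0.0286 against 0.028 expected. I'll release and rise straight up.

Emit:
arm_command --pt "0 0 0 0 6" --pt "0 0 0 0 6.5" --pt "0 0 -0.1 0 7.5" --pt "0 0 -0.1 0 7.5" --pt "0 0 -0.1 0 7.5"

```text
time: 18.55
position: [0.5266, -0.2258, 0.0045]
tool_rot: [0.231, 0.973, 0.0, -0.0]
ft_force: [0.1, -0.4, -0.1]
grip_width: 0.0747
```

Emit:
arm_command --pt "0 0 -1 0 7.5" --pt "0 0 -4 0 7.5" --pt "0 0 -9 0 7.5" --pt "0 0 -14 0 7.5" --pt "0 0 -19 0 7.5"

```text
time: 19.18
position: [0.5264, -0.2257, 0.1968]
tool_rot: [0.231, 0.973, -0.0, 0.0]
ft_force: [1.5, -0.9, -0.6]
grip_width: 0.0751
```

Emit:
arm_command --pt "-2 3 0 0 7.5" --pt "-4 6 0 0 7.5" --pt "-6 9 0 0 7.5" --pt "-7 11 0 0 7.5" --pt "-7 11 0 0 7.5"

```text
time: 19.8
position: [0.6393, -0.158, 0.1949]
tool_rot: [0.23, 0.973, -0.0, 0.0]
ft_force: [0.3, 0.4, 0.2]
grip_width: 0.0749
```

```bash
python3 - <<'E'
from h import *
from rig import robot
o=robot.get_obs();print(o["time"],o["position"],o["ft_force"],o["grip_width"],o["q"].round(2))
p,d=robot.camera("wrist");m=robot.camera_model("wrist");E,K=m["extrinsics"],m["mtx"]
t=robot.camera("top")[0];s=robot.camera("side")[0]
cv2.imwrite("pics/e1.png",np.vstack([np.hstack([cv2.resize(p,(400,250)),cv2.resize(t,(400,250))]),np.hstack([cv2.resize(s,(400,250)),cv2.resize(t[130:270,370:530],(400,250))])])[:,:,::-1])
R=E[:3,:3];c=-R.T@E[:3,3]
v,u=np.nonzero(d>0);D=d[v,u];x=u-K[0,2];y=v-K[1,2];r=np.hypot(x,y)+1e-9;tt=np.tan(r/K[0,0])
P=(np.stack([x/r*tt,-y/r*tt,-np.ones(len(x))],1)*D[:,None]-E[:3,3])@R
H,S,V=cv2.split(cv2.cvtColor(p,cv2.COLOR_RGB2HSV));red=(((H<8)|(H>172))&(S>150)&(V>60))[v,u]
T=P[red&(np.hypot(P[:,0]-.526,P[:,1]+.226)<.04)&(P[:,2]>.024)]
A=np.c_[T[:,:2]-T[:,:2].mean(0),np.ones(len(T))];print(T.mean(0),len(T),np.linalg.lstsq(A,T[:,2],rcond=None)[0])
E
```

```text
19.8 [ 0.63926965 -0.15798835  0.19488911] [0.32274508 0.43779328 0.22965567] 0.07488948142163473 [-0.41  0.6   1.37  0.    1.17 -1.52]
[ 0.52631354 -0.22428694  0.0283003 ] 1635 [-0.00054971 -0.00555315  0.0283003 ]
```

View pics/e1.png

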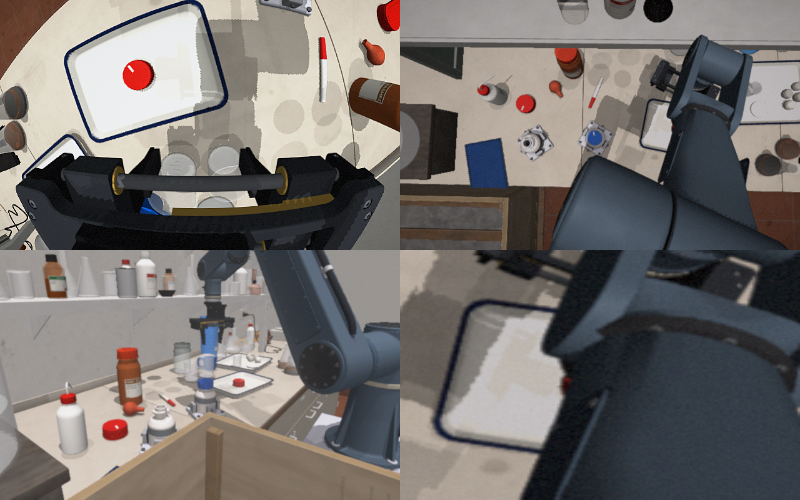

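The wrist view shows the cap at (138,75) in this mosaic, upright near the tray's centre. The blue jar is still closed and the arm is clear, so I'll hand in.

```bash
python3 -c "
from rig import robot
print(robot.hand_in())"
```

```text
the job is handed in; nothing more can be done
None
```

I unscrewed the red cap from the clamped jar, kept hold of it as I lifted it clear, and set it down top side up near the tray's centre. The job was handed in after about 20 s of the 48 s allowed; no verdict was reported.

**Last checks**
- **Cap:** it lies at (0.526, −0.224), within a few mm of the measured tray centre (0.525, −0.226). Its top is at z = 0.0283 m (0.028 expected) and it is level within about 0.5°.
- **Blue jar:** its cap is still on. I checked this only by eye in the last pictures and did not measure its position again.
- **Arm:** it stands clear of everything, with about 0 N on the tool.

**What disagreed**
- **Overshoot:** a 128° hand turn ran the cap into its stop after only about 112° of real turning, and it slipped in the fingers there. Two small test lifts failed, with 10 and 14.5 N resisting.
- **Regrip:** in between, I let go once and gripped the cap again.
- **Fix:** turning back about 14° freed it, and it then lifted with little more than its own weight.
- **Start angle:** I measured the pointer about 56–58° past the jar's +x, taken from the stop and the plate edge, where the task gives 15–38°. I could not explain this difference.

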